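# Start the tile press screw in its nut plate

### The job

The tile press's big hex-headed screw stands loose in the mouth of the nut plate's boss. Turn it backward (counter-clockwise seen from above) until it drops into the thread, then turn it forward (clockwise) one full turn, give or take less than a quarter turn, and finish while still gripping its head, with the screw started and upright. Never lift the screw up from where it stands, and leave everything else on the bench where it is.

Things in the scene. Friction and masses are not known exactly. Their poses are not given: they have to be found in the camera images.
- screw_head (a point): Centre of the hex head of the loose steel screw (0.4 kg, the same every half turn), standing upright in the boss. Head 36 mm across flats, 42 across corners, 24 mm high; one pair of flats faces +y and -y, the others 60 degrees on. z up along the screw. Shank 22 mm thick; tip 106 mm below this point. Start: 153 mm above the table, lugs resting on the boss's flat mouth.
- screw_lug (a point): Outer end of one of the screw's two thread lugs: round stubs 4.5 mm thick that stick out of the shank along the screw's +x (this one) and -x, to 18 mm from its axis; this point is mid-thickness, 60 mm below the head centre.
- nut_plate: Grey nut plate fixed to the table: flange 130 x 130 x 12 mm, on it a round boss 66 mm across (86 at the foot), 91 mm high. Origin on the table at the boss axis, z up. Right-hand two-start thread (clockwise from above goes down), 18 mm per turn, 2 mm end play; friction holds the screw when let go. It bottoms about 1.4 turns below the drop.
- boss_mouth (a point): On the boss axis at its flat mouth, 91 mm above the table, axes as the nut plate's. Lugs over the entries and head not held up, the screw drops 7 to 9 mm into the thread, head centre then about 145 mm above the table; one turn clockwise from there it is about 127 mm. Let go, the screw falls by its own weight.
- entry (a point): Middle of one of two gaps in the mouth, 40 degrees wide, where lugs enter the thread: along the nut plate's +x (this one) and -x, 16 mm from the axis. A nib 12 mm high stands just counter-clockwise of each: turned clockwise from the start the lugs only meet nibs; counter-clockwise they reach the entries after 45 to 135 degrees and the next nibs stop them there.
- wrench: Bystander, to be left alone: open-ended steel wrench 200 mm long, lying flat; origin at its underside.
- collar: Bystander, to be left alone: plain steel ring, 60 mm outside, 32 mm bore, 14 mm high; origin at the centre of its underside.
- bisque_tiles: Bystander, to be left alone: stack of two 100 x 100 x 9 mm terracotta tiles; origin at the centre of its underside.
- bowl: Bystander, to be left alone: white ceramic bowl 150 mm across, 75 mm high; origin at the centre of its underside.
- wood_batten: Bystander, to be left alone: wooden strip 280 x 30 x 12 mm; origin at the centre of its underside.
- rolling_pin: Bystander, to be left alone: wooden rolling pin 380 mm long, 48 mm thick; origin at the centre of its underside.

How it is judged:
On the way:
1. the screw, turned back, has dropped into the thread (head centre 7 to 9 mm lower, upright) (z of screw_head in the frame of nut_plate between 0.1405 and 0.149 m and angle between screw_head's own z axis and vertical below 0.12 rad and horizontal distance between screw_head and boss_mouth below 0.012 m), for 0.1 s.
At the end, for the whole second after the job is handed in: The screw is one turn down the thread from the drop, within a quarter turn (head centre 122 to 132.5 mm above the table, nominally 127), upright within 0.12 rad on the boss axis (head within 12 mm), at rest, and the fingers still grip it with more than 2 N (z of screw_head in the frame of nut_plate between 0.122 and 0.1325 m and angle between screw_head's own z axis and vertical below 0.12 rad and horizontal distance between screw_head and boss_mouth below 0.012 m and contact force between the fingers and screw above 2 N and linear speed of screw below 0.02 m/s); the arm keeps its last pose, push and grip.
It fails at once if the screw is lifted (head centre more than 10 mm above its start) (z of screw_head in the frame of nut_plate above 0.163 m).
It fails at once if a thing lying on the bench is moved more than 25 mm (distance of any of wrench, collar, bisque_tiles, bowl, wood_batten, rolling_pin from where it was at the start of the episode above 0.025 m).
It also fails if it takes over 58 s, if anything falls off the work surface, if the arm or the gripper's body presses on something with over 40 N, if the wrist force passes 120 N, or if a joint passes its speed limit or range.

### The arm

A 6-joint arm with a two-finger parallel gripper is mounted at the origin on the work surface. World frame = base frame: x ahead of the robot, y to its left, z up, the work surface at z = 0. Lengths are in m, angles in rad, forces in N, time in s.
With the tool pointing down it reaches from about 0.3 to 0.775 m from the base axis. Payload 14.6 kg.
Tool frame: the origin (TCP) lies midway between the tips of the shut fingers; the grasp point (between the pads) lies 19 mm behind it (grasp_offset is the distance from the TCP to the grasp point, in m); z points along the fingers, y is the line along which they close (so a half turn about z gives the same grasp; the last joint's range is limited). The gripper opens to 94 mm and grips with 3 to 60 N. Pads are 16 mm wide; open, the fingers measure 119 mm over their backs; the gripper's body (75 mm by 177 mm) begins 78 mm behind the grasp point.
Start: joints at [-0.067, 0.3, 1.521, -0, 1.321, -0.067], TCP at [0.55, -0, 0.205] pointing down, gripper open.
Joint ranges: [-3.03, 3.03], [-0.79, 2.21], [0.23, 2.52], [-1.04, 4.18], [0, 3.07], [-2.55, 2.55]. Speed limits (rad/s): [2.22, 2.22, 2.57, 3.14, 3.14, 3.14].

### API

Orientations are given as [roll, pitch, yaw] about the fixed x, y, z axes, in that order (R = Rz(yaw) Ry(pitch) Rx(roll)).
In Python, from station import * gives the robot as it stands. The module is installed in compiled form; this text tells all that it offers.
- The arm moves only by the tool send_rows, never from a script. Its argument "rows" is a list of rows, each an object of numbers: "dx", "dy", "dz": the shift along the tool's x, y, z in mm; "roll": the turn about the tool's z in degrees; "jaw": the closure, from -1 (fully open) to 1 (shut). In form: [{"dx": .., "dy": .., "dz": .., "roll": .., "jaw": ..}, ...]. A call has 1 to 12 rows; each row shifts and turns the commanded pose from where the row before left it, along the tool's axes as they then stand; what a row does not reach is not made up. A row lasts 1/12 s, in which the tool goes at most 41.7 mm and 7.16 degrees, less where a joint would pass 70% of its speed; a pose out of reach is approached as far as the arm can. A call is refused whole if a number of a shift passes 41.7 or a number of a turn 7.16, either way. A call with a gripper value outside its range is refused whole. The fingers move at their own pace and stop on an object; "force" is the grip in N (left out, the last holds). Time passes only in rows, so rows that do not move let the fingers close. It gives the time, the measured TCP pose, the force, the opening and the grip force at its end, in the units of the state.
- get_obs(): the state, without advancing time (a new reading comes with each control period).
- camera(name): name is "scene" or "side" or "wrist"; returns a dict with "frame" (480x640x3 uint8, red, green, blue), "z_map" (480x640 float32, m along the optical axis (not along the pixel's ray), 0 where there is no reading), "camera_matrix" (3x3 intrinsics, pixels), "rvec" (rotation vector, rad) and "tvec" (3), from world to camera coordinates, as OpenCV has them. Camera axes: x right, y down, z forward; pixel columns grow to the right and rows downward; lengths in m; the calibration is good to about 2 mm. A picture is of the moment at which its call begins.
- hand_in(): hands the job in; it is judged then, once.
The state is a dict: "time_s": time; "qpos": joint angles; "joint_vel": joint speeds; "tau": joint torques, N m; "ee_pos": TCP position; "eef_rot": TCP orientation; "force": force on the tool from outside, world axes, zero at the start; "moment": the same for the moment, N m; "grip_width": finger opening in m; "grip_force": force on a finger pad.
Only numpy, scipy, OpenCV 4.12 (cv2) and the standard library are available. Lean on these libraries where they do the work, as an engineer would, in place of code of your own. Each camera call takes 0.05 s, during which the arm holds its last target. There are 200 camera calls.

## Working session

There is one attempt and no reset: what is moved stays moved. The work goes in short steps, Python scripts to look and compute and a tool call to move; the robot and the scene stay as the last step left them, time stands still between calls to the robot, and variables do not carry over. Pictures are saved under pics/ and viewed, at most 10 in all, crops included, and the job is handed in when it is done.

Besides the shell and the picture viewer there is one more tool, called after "Emit:" by a JSON object that holds its "op" and its "data". send_rows: Moves the arm, as the interface text tells. Its arguments: {"type":"object","properties":{"rows":{"type":"array"},"force":{"type":"number"}},"required":["rows"]}

```bash
mkdir -p pics
cat > h.py <<'E'
from station import *
import numpy as np, cv2
def pts(c):
    K=c["camera_matrix"];z=c["z_map"];R=cv2.Rodrigues(np.array(c["rvec"],float))[0];t=np.array(c["tvec"]).ravel()
    v,u=np.indices(z.shape);P=np.stack([(u-K[0][2])/K[0][0]*z,(v-K[1][2])/K[1][1]*z,z],-1)
    W=(P-t)@R; W[z<=0]=np.nan
    return W
E
python3 - <<'E'
from h import *
o=get_obs();print({k:np.round(v,3) for k,v in o.items()})
for n in("scene","wrist","side"):
    c=camera(n);cv2.imwrite(f"pics/{n}0.png",c["frame"][...,::-1]);np.savez(f"{n}0.npz",**c)
    W=pts(c);print(n,(-cv2.Rodrigues(np.array(c["rvec"],float))[0].T@np.array(c["tvec"]).ravel()).round(3))
E
```

```text
{'time_s': np.float64(0.0), 'qpos': array([-0.067,  0.3  ,  1.522,  0.   ,  1.321, -0.067]), 'joint_vel': array([-0.002, -0.   , -0.001, -0.   ,  0.   , -0.   ]), 'tau': array([-2.0000e-03, -5.3181e+01, -3.5274e+01,  7.1000e-02,  2.4000e-02,
       -0.0000e+00]), 'ee_pos': array([0.55 , 0.   , 0.205]), 'eef_rot': array([-3.14 , -0.   ,  1.571]), 'force': array([-0.371,  0.19 , -0.119]), 'moment': array([-0.009, -0.041, -0.031]), 'grip_force': np.float64(0.0), 'grip_width': np.float64(0.094)}
scene [1.406 0.416 1.142]
wrist [0.549 0.082 0.385]
side [-0.025 -1.007  0.905]
```

View pics/scene0.png

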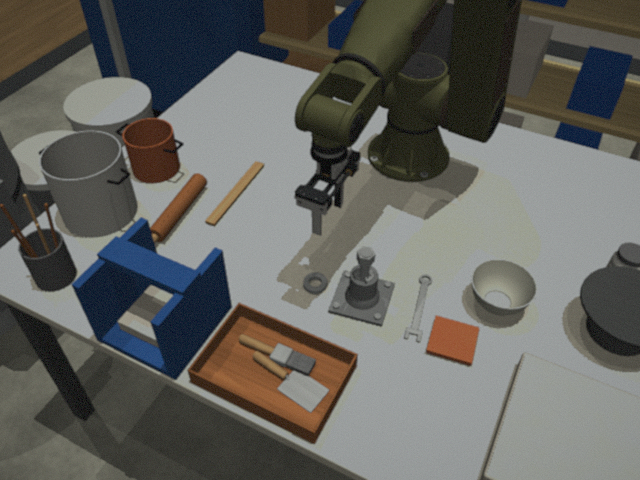

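View pics/side0.png

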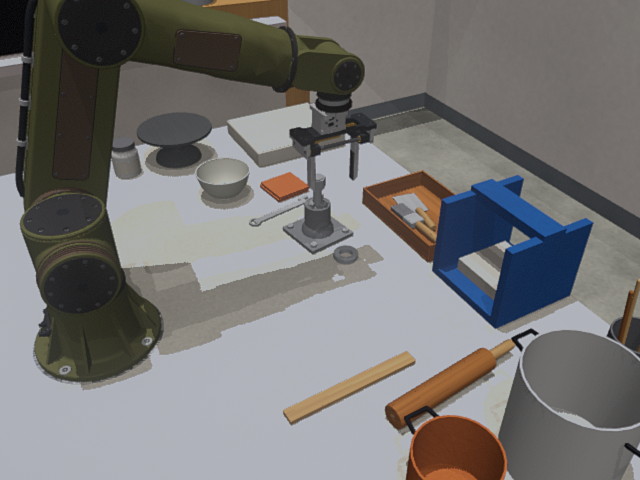

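The scene picture shows the screw head at about (366,256) on the boss at (362,287). The side picture has it at about (319,182). Next I'll measure these points and look at the wrist view.

Run:
```python
from h import *
for n,box in(("scene",(340,385,235,310)),("side",(295,345,165,235)),("wrist",(0,640,0,480))):
    W=pts(dict(np.load(n+"0.npz")));u0,u1,v0,v1=box;w=W[v0:v1,u0:u1].reshape(-1,3)
    for lo,hi in((.158,.175),(.143,.158),(.086,.096)):
        s=w[(w[:,2]>lo)&(w[:,2]<hi)]
        if len(s):print(n,lo,len(s),np.median(s,0).round(4),s.min(0).round(3),s.max(0).round(3))
```

```text
scene 0.158 210 [0.5702 0.1066 0.1666] [0.546 0.086 0.158] [0.587 0.126 0.172]
scene 0.143 86 [0.5821 0.1096 0.1515] [0.563 0.088 0.143] [0.588 0.125 0.158]
scene 0.086 376 [0.5755 0.1124 0.0917] [0.536 0.074 0.086] [0.602 0.138 0.096]
side 0.158 89 [0.5694 0.0929 0.1657] [0.553 0.08  0.158] [0.586 0.125 0.171]
side 0.143 53 [0.5665 0.0876 0.1495] [0.555 0.081 0.143] [0.585 0.097 0.158]
side 0.086 260 [0.5605 0.0934 0.0913] [0.533 0.068 0.086] [0.599 0.136 0.096]
wrist 0.158 3722 [0.5651 0.1037 0.1669] [0.545 0.084 0.158] [0.585 0.123 0.17 ]
wrist 0.143 38 [0.5558 0.0874 0.1501] [0.546 0.084 0.143] [0.569 0.107 0.158]
wrist 0.086 2231 [0.5533 0.0882 0.0915] [0.533 0.071 0.088] [0.598 0.136 0.095]
```

View pics/wrist0.png

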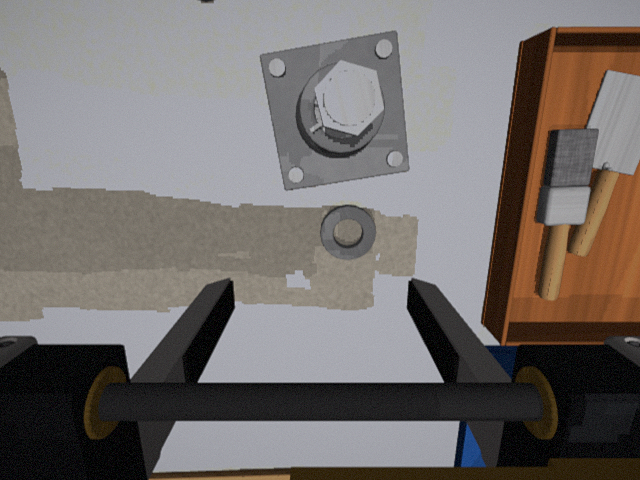

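Wrist picture: the hex head is centred at about (349,98), with a lug showing at about (316,127). The boss and plate are below it, turned slightly. Next come the hexagon, lug and plate angles.

Run:
```python
from h import *
c=dict(np.load("wrist0.npz"));W=pts(c)
m=((W[...,2]>.161)&(W[...,2]<.175)); m[:, :250]=0;m[:,430:]=0;m[220:]=0
ct=max(cv2.findContours(m.astype(np.uint8),0,1)[0],key=cv2.contourArea)[:,0]
K=c["camera_matrix"];R=cv2.Rodrigues(c["rvec"])[0];C=-R.T@c["tvec"].ravel()
def ray(uv,z):
    d=np.c_[(uv[:,0]-K[0,2])/K[0,0],(uv[:,1]-K[1,2])/K[1,1],np.ones(len(uv))]@R
    return (C+d*((z-C[2])/d[:,2])[:,None])[:,:2]
P=ray(ct.astype(float),.165).astype(np.float32)
h=cv2.convexHull(P)[:,0]
mo=cv2.moments(h);cen=np.array([mo['m10'],mo['m01']])/mo['m00'];print("head",cen,"area",mo['m00'],"expect",.866*.036**2)
for a in range(0,60,3):
    # width along normal
    w=[np.ptp(h@[np.cos(np.radians(a+k)),np.sin(np.radians(a+k))]) for k in(0,60,120)];print(a,np.round(w,4),round(np.mean(w),4))
print("lug dir",ray(np.array([[316.,127]]),.093)-cen)
q=ray(np.array([[262.,55],[397,32],[409,171],[286,189]]),.012);print("plate",q.mean(0),[np.degrees(np.arctan2(*(q[(i+1)%4]-q[i])[::-1])).round(1) for i in range(4)])
im=c["frame"][20:200,240:430];cv2.imwrite("pics/crop.png",cv2.resize(im[...,::-1],None,fx=4,fy=4*.8,interpolation=2))
```

```text
head [0.56527002 0.10344729] area 0.00112271497324401 expect 0.0011223359999999998
0 [0.0396 0.0399 0.0397] 0.0397
3 [0.0391 0.0393 0.0391] 0.0392
6 [0.0385 0.0386 0.0384] 0.0385
9 [0.0378 0.0378 0.0376] 0.0378
12 [0.037  0.037  0.0367] 0.0369
15 [0.0362 0.0362 0.0361] 0.0361
18 [0.037  0.0369 0.0366] 0.0368
21 [0.0379 0.0377 0.0375] 0.0377
24 [0.0387 0.0383 0.0383] 0.0385
27 [0.0394 0.0389 0.039 ] 0.0391
30 [0.04   0.0394 0.0396] 0.0397
33 [0.0405 0.0399 0.0401] 0.0402
36 [0.0408 0.0403 0.0405] 0.0406
39 [0.0411 0.0406 0.0408] 0.0408
42 [0.0412 0.0408 0.041 ] 0.041
45 [0.0412 0.0409 0.041 ] 0.0411
48 [0.0412 0.0409 0.041 ] 0.041
51 [0.041  0.0408 0.0408] 0.0409
54 [0.0407 0.0405 0.0405] 0.0406
57 [0.0404 0.0402 0.0401] 0.0402
lug dir [[-0.01980784 -0.01385174]]
plate [0.56643477 0.10281445] [np.float64(8.7), np.float64(-81.1), np.float64(-171.6), np.float64(98.7)]
```

View pics/crop.png

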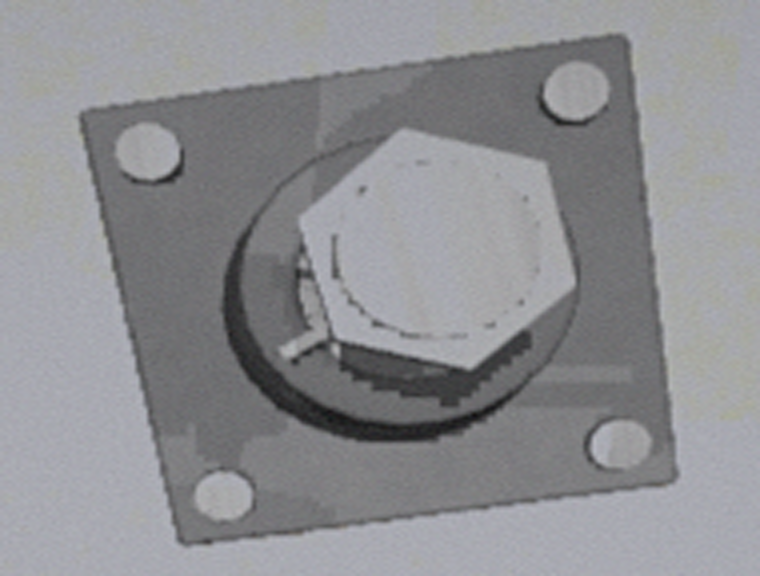

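The head is centred at about (0.5655, 0.103), and both its size and height check out. Flat normals are at 15°+60k, so the lugs lie at 45°/225°, and the plate axis at about 98.7° is the next entry, about 54° CCW. The plan is to grip at 15°.

Emit:
{"op": "send_rows", "data": {"rows": [{"dx":25.8,"dy":3.9,"dz":0,"roll":0,"jaw":-1},{"dx":25.8,"dy":3.9,"dz":0,"roll":0,"jaw":-1},{"dx":25.8,"dy":3.9,"dz":0,"roll":0,"jaw":-1},{"dx":25.8,"dy":3.8,"dz":0,"roll":0,"jaw":-1},{"dx":0,"dy":0,"dz":0,"roll":-5,"jaw":-1},{"dx":0,"dy":0,"dz":0,"roll":-5,"jaw":-1},{"dx":0,"dy":0,"dz":0,"roll":-5,"jaw":-1},{"dx":0,"dy":0,"dz":20,"roll":0,"jaw":-1},{"dx":0,"dy":0,"dz":20,"roll":0,"jaw":-1},{"dx":0,"dy":0,"dz":15,"roll":0,"jaw":-1},{"dx":0,"dy":0,"dz":14,"roll":0,"jaw":-1},{"dx":0,"dy":0,"dz":0,"roll":0,"jaw":-1}], "force": 15}}

```text
time_s: 1.15
ee_pos: [0.5642, 0.103, 0.1335]
eef_rot: [-3.137, -0.001, 1.833]
force: [0.2, -0.2, -0.2]
grip_width: 0.0943
grip_force: 0.0
```

Emit:
{"op": "send_rows", "data": {"rows": [{"dx":0,"dy":0,"dz":0,"roll":0,"jaw":-1},{"dx":0,"dy":0,"dz":0,"roll":0,"jaw":-1}]}}

```text
time_s: 1.32
ee_pos: [0.5658, 0.1032, 0.1373]
eef_rot: [3.141, 0.0, 1.833]
force: [0.2, -0.1, -0.4]
grip_width: 0.0942
grip_force: 0.0
```

Emit:
{"op": "send_rows", "data": {"rows": [{"jaw":0.1},{"jaw":0.1},{"jaw":0.1},{"jaw":0.1},{"jaw":0.1},{"jaw":0.1},{"jaw":1},{"jaw":1},{"jaw":1},{"jaw":1},{"jaw":1},{"jaw":1}], "force": 15}}

```text
invalid input at $.rows[0]: expected keys dx, dy, dz, roll, jaw
```

Emit:
{"op": "send_rows", "data": {"rows": [{"dx":0,"dy":0,"dz":0,"roll":0,"jaw":0.1},{"dx":0,"dy":0,"dz":0,"roll":0,"jaw":0.1},{"dx":0,"dy":0,"dz":0,"roll":0,"jaw":0.1},{"dx":0,"dy":0,"dz":0,"roll":0,"jaw":0.1},{"dx":0,"dy":0,"dz":0,"roll":0,"jaw":0.1},{"dx":0,"dy":0,"dz":0,"roll":0,"jaw":1},{"dx":0,"dy":0,"dz":0,"roll":0,"jaw":1},{"dx":0,"dy":0,"dz":0,"roll":0,"jaw":1},{"dx":0,"dy":0,"dz":0,"roll":0,"jaw":1},{"dx":0,"dy":0,"dz":0,"roll":0,"jaw":1},{"dx":0,"dy":0,"dz":0,"roll":0,"jaw":1},{"dx":0,"dy":0,"dz":0,"roll":0,"jaw":1}], "force": 15}}

```text
time_s: 2.32
ee_pos: [0.5655, 0.1032, 0.1364]
eef_rot: [3.142, -0.0, 1.833]
force: [0.4, 0.6, 0.6]
grip_width: 0.0358
grip_force: 15.0
```

The width is 36 mm, so the fingers are seated on the flats. Now turning CCW.

Emit:
{"op": "send_rows", "data": {"rows": [{"dx":0,"dy":0,"dz":0,"roll":-5,"jaw":1},{"dx":0,"dy":0,"dz":0,"roll":-5,"jaw":1},{"dx":0,"dy":0,"dz":0,"roll":-5,"jaw":1},{"dx":0,"dy":0,"dz":0,"roll":-5,"jaw":1},{"dx":0,"dy":0,"dz":0,"roll":-5,"jaw":1},{"dx":0,"dy":0,"dz":0,"roll":-5,"jaw":1},{"dx":0,"dy":0,"dz":0,"roll":-5,"jaw":1},{"dx":0,"dy":0,"dz":0,"roll":-5,"jaw":1},{"dx":0,"dy":0,"dz":0,"roll":-5,"jaw":1},{"dx":0,"dy":0,"dz":0,"roll":-5,"jaw":1},{"dx":0,"dy":0,"dz":0,"roll":-3,"jaw":1},{"dx":0,"dy":0,"dz":0,"roll":0,"jaw":1}]}}

```text
time_s: 3.32
ee_pos: [0.5655, 0.1032, 0.1364]
eef_rot: [-3.142, -0.0, 2.76]
force: [0.3, 0.1, 0.8]
grip_width: 0.0358
grip_force: 15.0
```

Run:
```python
from h import *
o=get_obs();print({k:np.round(o[k],3) for k in('time_s','qpos','ee_pos','eef_rot','force','moment','grip_width','grip_force')})
c=camera("wrist");cv2.imwrite("pics/w1.png",c["frame"][...,::-1])
```

```text
{'time_s': np.float64(3.317), 'qpos': array([ 0.117,  0.418,  1.528, -0.   ,  1.196, -1.073]), 'ee_pos': array([0.565, 0.103, 0.136]), 'eef_rot': array([-3.142, -0.   ,  2.76 ]), 'force': array([0.321, 0.138, 0.818]), 'moment': array([0.022, 0.01 , 0.061]), 'grip_width': np.float64(0.036), 'grip_force': np.float64(15.0)}
```

View pics/w1.png

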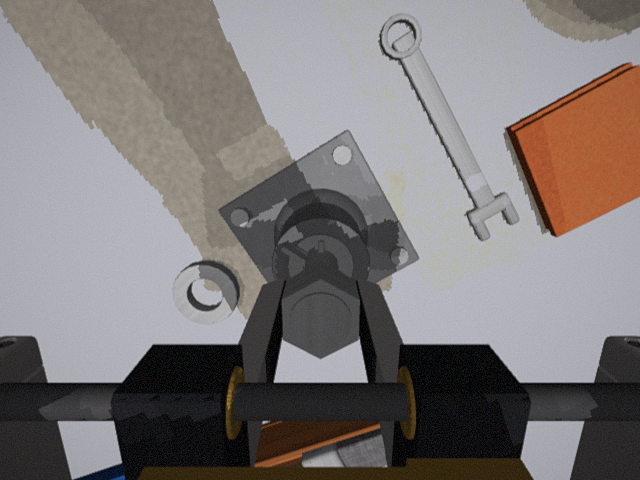

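Run:
```python
import cv2,numpy as np
im=cv2.imread("pics/w1.png")[170:300,250:400];im=np.clip(255*(im/255.)**.5*1.1,0,255).astype(np.uint8)
cv2.imwrite("pics/w1c.png",cv2.resize(im,None,fx=4.5,fy=4.5,interpolation=2))
```

```text
(no output)
```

View pics/w1c.png

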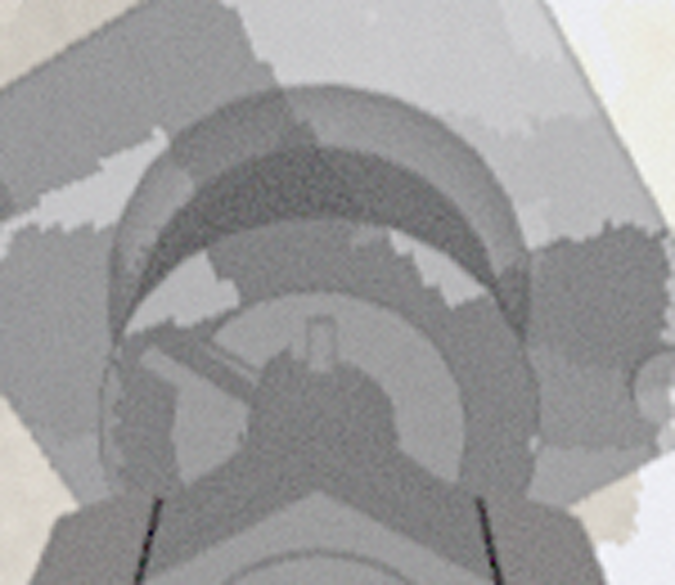

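The crop settles it. The lug points straight up in the picture, at about 158° world, and what I took for a lug earlier is the nib at about 217°. The entry is at about 189°, so another 31° CCW is needed.

Emit:
{"op": "send_rows", "data": {"rows": [{"dx":0,"dy":0,"dz":0,"roll":-5,"jaw":1},{"dx":0,"dy":0,"dz":0,"roll":-5,"jaw":1},{"dx":0,"dy":0,"dz":0,"roll":-5,"jaw":1},{"dx":0,"dy":0,"dz":0,"roll":-5,"jaw":1},{"dx":0,"dy":0,"dz":0,"roll":-5,"jaw":1},{"dx":0,"dy":0,"dz":0,"roll":-6,"jaw":1},{"dx":0,"dy":0,"dz":0,"roll":0,"jaw":1},{"dx":0,"dy":0,"dz":0,"roll":0,"jaw":1},{"dx":0,"dy":0,"dz":0,"roll":0,"jaw":0.15},{"dx":0,"dy":0,"dz":0,"roll":0,"jaw":0.15},{"dx":0,"dy":0,"dz":0,"roll":0,"jaw":0.15},{"dx":0,"dy":0,"dz":0,"roll":0,"jaw":0.15}]}}

```text
time_s: 4.37
ee_pos: [0.5656, 0.1032, 0.1368]
eef_rot: [3.142, 0.001, -2.986]
force: [0.2, 0.3, -0.2]
grip_width: 0.0399
grip_force: 0.0
```

```bash
cat > m.py <<'E'
from h import *
o=get_obs();print({k:np.round(o[k],3) for k in('time_s','qpos','ee_pos','eef_rot','force','moment','grip_width','grip_force')})
c=camera("wrist");W=pts(c);x=W.reshape(-1,3)
x=x[(np.hypot(x[:,0]-.5655,x[:,1]-.1032)<.015)&(x[:,2]>.12)&(x[:,2]<.18)]
print("head centre z",np.percentile(x[:,2],[50,80,95]).round(4)-.012,len(x))
E
python3 m.py
```

```text
{'time_s': np.float64(4.367), 'qpos': array([ 0.117,  0.418,  1.527,  0.   ,  1.196, -1.61 ]), 'ee_pos': array([0.566, 0.103, 0.137]), 'eef_rot': array([ 3.142e+00,  1.000e-03, -2.986e+00]), 'force': array([ 0.206,  0.289, -0.177]), 'moment': array([ 0.115, -0.059, -0.032]), 'grip_width': np.float64(0.04), 'grip_force': np.float64(0.0)}
head centre z [0.1474 0.1479 0.1484] 2605
```

The screw dropped to about 145 mm, allowing for the +2 mm camera bias seen at the start. Next I lower 9 mm, regrip and turn clockwise 180° at 0.3 mm per 6°.

Emit:
{"op": "send_rows", "data": {"rows": [{"dx":0,"dy":0,"dz":5,"roll":0,"jaw":0.15},{"dx":0,"dy":0,"dz":4,"roll":0,"jaw":0.15},{"dx":0,"dy":0,"dz":0,"roll":0,"jaw":0.15},{"dx":0,"dy":0,"dz":0,"roll":0,"jaw":1},{"dx":0,"dy":0,"dz":0,"roll":0,"jaw":1},{"dx":0,"dy":0,"dz":0,"roll":0,"jaw":1},{"dx":0,"dy":0,"dz":0,"roll":0,"jaw":1},{"dx":0,"dy":0,"dz":0.3,"roll":6,"jaw":1},{"dx":0,"dy":0,"dz":0.3,"roll":6,"jaw":1},{"dx":0,"dy":0,"dz":0.3,"roll":6,"jaw":1},{"dx":0,"dy":0,"dz":0.3,"roll":6,"jaw":1},{"dx":0,"dy":0,"dz":0.3,"roll":6,"jaw":1}], "force": 25}}

```text
time_s: 5.42
ee_pos: [0.5653, 0.1031, 0.1257]
eef_rot: [-3.141, -0.0, 2.77]
force: [-0.1, -1.4, -3.7]
grip_width: 0.0357
grip_force: 25.0
```

```bash
python3 m.py
```

```text
{'time_s': np.float64(5.417), 'qpos': array([ 0.117,  0.43 ,  1.538, -0.   ,  1.175, -1.082]), 'ee_pos': array([0.565, 0.103, 0.126]), 'eef_rot': array([-3.141, -0.   ,  2.77 ]), 'force': array([-0.051, -1.435, -3.672]), 'moment': array([-0.024,  0.061,  0.028]), 'grip_width': np.float64(0.036), 'grip_force': np.float64(24.982)}
head centre z [0.1462 0.1467 0.1471] 2863
```

Emit:
{"op": "send_rows", "data": {"rows": [{"dx":0,"dy":0,"dz":0.3,"roll":6,"jaw":1},{"dx":0,"dy":0,"dz":0.3,"roll":6,"jaw":1},{"dx":0,"dy":0,"dz":0.3,"roll":6,"jaw":1},{"dx":0,"dy":0,"dz":0.3,"roll":6,"jaw":1},{"dx":0,"dy":0,"dz":0.3,"roll":6,"jaw":1},{"dx":0,"dy":0,"dz":0.3,"roll":6,"jaw":1},{"dx":0,"dy":0,"dz":0.3,"roll":6,"jaw":1},{"dx":0,"dy":0,"dz":0.3,"roll":6,"jaw":1},{"dx":0,"dy":0,"dz":0.3,"roll":6,"jaw":1},{"dx":0,"dy":0,"dz":0.3,"roll":6,"jaw":1},{"dx":0,"dy":0,"dz":0.3,"roll":6,"jaw":1},{"dx":0,"dy":0,"dz":0.3,"roll":6,"jaw":1}]}}

```text
time_s: 6.47
ee_pos: [0.5655, 0.1031, 0.1222]
eef_rot: [-3.141, 0.0, 1.516]
force: [1.0, -0.3, -4.5]
grip_width: 0.036
grip_force: 25.0
```

Emit:
{"op": "send_rows", "data": {"rows": [{"dx":0,"dy":0,"dz":0.3,"roll":6,"jaw":1},{"dx":0,"dy":0,"dz":0.3,"roll":6,"jaw":1},{"dx":0,"dy":0,"dz":0.3,"roll":6,"jaw":1},{"dx":0,"dy":0,"dz":0.3,"roll":6,"jaw":1},{"dx":0,"dy":0,"dz":0.3,"roll":6,"jaw":1},{"dx":0,"dy":0,"dz":0.3,"roll":6,"jaw":1},{"dx":0,"dy":0,"dz":0.3,"roll":6,"jaw":1},{"dx":0,"dy":0,"dz":0.3,"roll":6,"jaw":1},{"dx":0,"dy":0,"dz":0.3,"roll":6,"jaw":1},{"dx":0,"dy":0,"dz":0.3,"roll":6,"jaw":1},{"dx":0,"dy":0,"dz":0.3,"roll":6,"jaw":1},{"dx":0,"dy":0,"dz":0.3,"roll":6,"jaw":1}]}}

```text
time_s: 7.47
ee_pos: [0.5655, 0.1031, 0.1186]
eef_rot: [3.141, 0.0, 0.259]
force: [0.1, -0.4, -4.2]
grip_width: 0.0361
grip_force: 25.0
```

Emit:
{"op": "send_rows", "data": {"rows": [{"dx":0,"dy":0,"dz":0.3,"roll":6,"jaw":1},{"dx":0,"dy":0,"dz":0,"roll":0,"jaw":1}]}}

```text
time_s: 7.63
ee_pos: [0.5655, 0.1031, 0.1183]
eef_rot: [3.141, 0.0, 0.154]
force: [1.3, -0.6, -4.7]
grip_width: 0.036
grip_force: 25.0
```

```bash
python3 m.py
```

```text
{'time_s': np.float64(7.633), 'qpos': array([ 0.117,  0.438,  1.544, -0.   ,  1.159,  1.533]), 'ee_pos': array([0.565, 0.103, 0.118]), 'eef_rot': array([3.141, 0.   , 0.154]), 'force': array([ 1.294, -0.627, -4.719]), 'moment': array([ 0.046, -0.071, -0.023]), 'grip_width': np.float64(0.036), 'grip_force': np.float64(24.988)}
head centre z [0.1387 0.1393 0.1397] 3093
```

Halfway down, with the head at about 137 mm. Now I open, swing the hand back 180° and regrip.

Emit:
{"op": "send_rows", "data": {"rows": [{"dx":0,"dy":0,"dz":0,"roll":0,"jaw":-0.6},{"dx":0,"dy":0,"dz":0,"roll":0,"jaw":-0.6},{"dx":0,"dy":0,"dz":0,"roll":0,"jaw":-0.6},{"dx":0,"dy":0,"dz":0,"roll":0,"jaw":-0.6},{"dx":0,"dy":0,"dz":0,"roll":0,"jaw":-0.6},{"dx":0,"dy":0,"dz":0,"roll":0,"jaw":-0.6},{"dx":0,"dy":0,"dz":0,"roll":-6,"jaw":-0.6},{"dx":0,"dy":0,"dz":0,"roll":-6,"jaw":-0.6},{"dx":0,"dy":0,"dz":0,"roll":-6,"jaw":-0.6},{"dx":0,"dy":0,"dz":0,"roll":-6,"jaw":-0.6},{"dx":0,"dy":0,"dz":0,"roll":-6,"jaw":-0.6},{"dx":0,"dy":0,"dz":0,"roll":-6,"jaw":-0.6}]}}

```text
time_s: 8.68
ee_pos: [0.5655, 0.1032, 0.1185]
eef_rot: [3.142, -0.0, 0.791]
force: [0.8, -0.0, -0.2]
grip_width: 0.0752
grip_force: 0.0
```

Emit:
{"op": "send_rows", "data": {"rows": [{"dx":0,"dy":0,"dz":0,"roll":-6,"jaw":-0.6},{"dx":0,"dy":0,"dz":0,"roll":-6,"jaw":-0.6},{"dx":0,"dy":0,"dz":0,"roll":-6,"jaw":-0.6},{"dx":0,"dy":0,"dz":0,"roll":-6,"jaw":-0.6},{"dx":0,"dy":0,"dz":0,"roll":-6,"jaw":-0.6},{"dx":0,"dy":0,"dz":0,"roll":-6,"jaw":-0.6},{"dx":0,"dy":0,"dz":0,"roll":-6,"jaw":-0.6},{"dx":0,"dy":0,"dz":0,"roll":-6,"jaw":-0.6},{"dx":0,"dy":0,"dz":0,"roll":-6,"jaw":-0.6},{"dx":0,"dy":0,"dz":0,"roll":-6,"jaw":-0.6},{"dx":0,"dy":0,"dz":0,"roll":-6,"jaw":-0.6},{"dx":0,"dy":0,"dz":0,"roll":-6,"jaw":-0.6}]}}

```text
time_s: 9.68
ee_pos: [0.5655, 0.1032, 0.1185]
eef_rot: [3.142, 0.0, 2.048]
force: [-0.0, 1.0, -0.6]
grip_width: 0.0751
grip_force: 0.0
```

Emit:
{"op": "send_rows", "data": {"rows": [{"dx":0,"dy":0,"dz":0,"roll":-6,"jaw":-0.6},{"dx":0,"dy":0,"dz":0,"roll":-6,"jaw":-0.6},{"dx":0,"dy":0,"dz":0,"roll":-6,"jaw":-0.6},{"dx":0,"dy":0,"dz":0,"roll":-6,"jaw":-0.6},{"dx":0,"dy":0,"dz":0,"roll":-6,"jaw":-0.6},{"dx":0,"dy":0,"dz":0,"roll":-6,"jaw":-0.6},{"dx":0,"dy":0,"dz":0,"roll":-6,"jaw":-0.6},{"dx":0,"dy":0,"dz":0,"roll":-6,"jaw":-0.6},{"dx":0,"dy":0,"dz":0,"roll":-6,"jaw":-0.6},{"dx":0,"dy":0,"dz":0,"roll":-6,"jaw":-0.6},{"dx":0,"dy":0,"dz":0,"roll":-6,"jaw":-0.6},{"dx":0,"dy":0,"dz":0,"roll":-6,"jaw":-0.6}]}}

```text
time_s: 10.68
ee_pos: [0.5655, 0.1032, 0.1185]
eef_rot: [-3.142, 0.0, -2.979]
force: [-0.6, -1.3, 0.4]
grip_width: 0.0749
grip_force: 0.0
```

```bash
python3 m.py
python3 - <<'E'
from h import *
c=camera("wrist");cv2.imwrite("pics/w2.png",c["frame"][...,::-1])
E
```

```text
{'time_s': np.float64(10.683), 'qpos': array([ 0.117,  0.438,  1.544, -0.   ,  1.16 , -1.617]), 'ee_pos': array([0.566, 0.103, 0.119]), 'eef_rot': array([-3.142,  0.   , -2.979]), 'force': array([-0.587, -1.285,  0.407]), 'moment': array([ 0.124, -0.05 ,  0.038]), 'grip_width': np.float64(0.075), 'grip_force': np.float64(0.0)}
head centre z [0.1385 0.139  0.1394] 2844
```

View pics/w2.png

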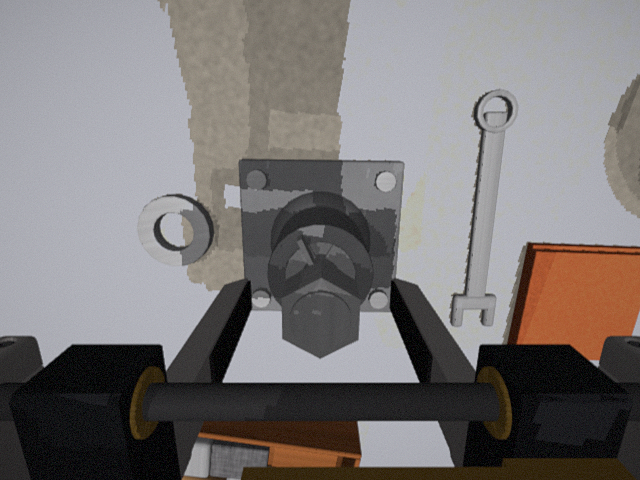

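The wrist view shows the head at about (320,325), upright between the open fingers with its flats parallel to the pads and the lugs down inside the boss. I'll regrip and turn the second half.

Emit:
{"op": "send_rows", "data": {"rows": [{"dx":0,"dy":0,"dz":0,"roll":0,"jaw":0.1},{"dx":0,"dy":0,"dz":0,"roll":0,"jaw":0.1},{"dx":0,"dy":0,"dz":0,"roll":0,"jaw":0.1},{"dx":0,"dy":0,"dz":0,"roll":0,"jaw":0.1},{"dx":0,"dy":0,"dz":0,"roll":0,"jaw":1},{"dx":0,"dy":0,"dz":0,"roll":0,"jaw":1},{"dx":0,"dy":0,"dz":0,"roll":0,"jaw":1},{"dx":0,"dy":0,"dz":0,"roll":0,"jaw":1},{"dx":0,"dy":0,"dz":0,"roll":0,"jaw":1},{"dx":0,"dy":0,"dz":0,"roll":0,"jaw":1},{"dx":0,"dy":0,"dz":0.3,"roll":6,"jaw":1},{"dx":0,"dy":0,"dz":0.3,"roll":6,"jaw":1}], "force": 25}}

```text
time_s: 11.78
ee_pos: [0.5655, 0.103, 0.1179]
eef_rot: [-3.141, 0.0, 3.085]
force: [-1.1, -1.8, 0.7]
grip_width: 0.0357
grip_force: 25.0
```

Emit:
{"op": "send_rows", "data": {"rows": [{"dx":0,"dy":0,"dz":0.3,"roll":6,"jaw":1},{"dx":0,"dy":0,"dz":0.3,"roll":6,"jaw":1},{"dx":0,"dy":0,"dz":0.3,"roll":6,"jaw":1},{"dx":0,"dy":0,"dz":0.3,"roll":6,"jaw":1},{"dx":0,"dy":0,"dz":0.3,"roll":6,"jaw":1},{"dx":0,"dy":0,"dz":0.3,"roll":6,"jaw":1},{"dx":0,"dy":0,"dz":0.3,"roll":6,"jaw":1},{"dx":0,"dy":0,"dz":0.3,"roll":6,"jaw":1},{"dx":0,"dy":0,"dz":0.3,"roll":6,"jaw":1},{"dx":0,"dy":0,"dz":0.3,"roll":6,"jaw":1},{"dx":0,"dy":0,"dz":0.3,"roll":6,"jaw":1},{"dx":0,"dy":0,"dz":0.3,"roll":6,"jaw":1}]}}

```text
time_s: 12.78
ee_pos: [0.5652, 0.1028, 0.1143]
eef_rot: [-3.141, 0.0, 1.827]
force: [-3.2, -3.0, 2.1]
grip_width: 0.0359
grip_force: 25.0
```

Emit:
{"op": "send_rows", "data": {"rows": [{"dx":0,"dy":0,"dz":0.3,"roll":6,"jaw":1},{"dx":0,"dy":0,"dz":0.3,"roll":6,"jaw":1},{"dx":0,"dy":0,"dz":0.3,"roll":6,"jaw":1},{"dx":0,"dy":0,"dz":0.3,"roll":6,"jaw":1},{"dx":0,"dy":0,"dz":0.3,"roll":6,"jaw":1},{"dx":0,"dy":0,"dz":0.3,"roll":6,"jaw":1},{"dx":0,"dy":0,"dz":0.3,"roll":6,"jaw":1},{"dx":0,"dy":0,"dz":0.3,"roll":6,"jaw":1},{"dx":0,"dy":0,"dz":0.3,"roll":6,"jaw":1},{"dx":0,"dy":0,"dz":0.3,"roll":6,"jaw":1},{"dx":0,"dy":0,"dz":0.3,"roll":6,"jaw":1},{"dx":0,"dy":0,"dz":0.3,"roll":6,"jaw":1}]}}

```text
time_s: 13.78
ee_pos: [0.5652, 0.1035, 0.1108]
eef_rot: [-3.141, 0.0, 0.571]
force: [-2.2, 1.6, 1.4]
grip_width: 0.0359
grip_force: 25.0
```

Emit:
{"op": "send_rows", "data": {"rows": [{"dx":0,"dy":0,"dz":0.3,"roll":6,"jaw":1},{"dx":0,"dy":0,"dz":0.3,"roll":6,"jaw":1},{"dx":0,"dy":0,"dz":0.3,"roll":6,"jaw":1},{"dx":0,"dy":0,"dz":0.3,"roll":6,"jaw":1},{"dx":0,"dy":0,"dz":0,"roll":0,"jaw":1},{"dx":0,"dy":0,"dz":0,"roll":0,"jaw":1}]}}

```text
time_s: 14.28
ee_pos: [0.5655, 0.1032, 0.1095]
eef_rot: [3.141, -0.0, 0.16]
force: [-0.7, -0.8, -0.4]
grip_width: 0.0358
grip_force: 25.0
```

```bash
python3 m.py; sed -i 's/"wrist"/"scene"/' m.py; python3 m.py|tail -1; sed -i 's/"scene"/"side"/' m.py; python3 m.py|tail -1
```

```text
{'time_s': np.float64(14.283), 'qpos': array([ 0.117,  0.448,  1.552, -0.   ,  1.141,  1.527]), 'ee_pos': array([0.566, 0.103, 0.109]), 'eef_rot': array([ 3.141, -0.   ,  0.16 ]), 'force': array([-0.662, -0.758, -0.43 ]), 'moment': array([ 0.053,  0.029, -0.059]), 'grip_width': np.float64(0.036), 'grip_force': np.float64(25.0)}
head centre z [0.1295 0.13   0.1305] 3012
head centre z [0.1298 0.1312 0.1337] 106
head centre z [0.1295 0.1314 0.1549] 62
```

Every camera reads the head centre at about 129.5 mm raw, or about 127.5 mm with the bias removed, so it is inside the window. The grip is 25 N and the arm is at rest.

```bash
python3 -c "
from station import *
print(hand_in())"
```

```text
the job is handed in; nothing more can be done
None
```

I handed the job in without seeing a verdict: the screw was turned back until it dropped into the thread, then one full turn clockwise, and it ended upright with its head centre at about 127.5 mm, still gripped at 25 N.

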